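# Draw the lint screen and hold it over the tub

### The job

Pull the tray of the dryer's lint box out to its stop, draw the lint screen (the tall one with the upright tab, not the low cartridge) up out of its slot, and hold it lying flat over the middle of the white tub, a hand's breadth above the rim, ready for picking off the lint. Finish while still holding it there, with the tray left out, the cartridge left in its slot, and the tub and everything else on the bench left where they are.

Things in the scene. Friction and masses are not known exactly. Their poses are not given: they have to be found in the camera images.
- lint_box: Fixed white plastic dryer lint box, 220 deep (x) x 230 wide (y) x 170 mm high, grey grille on top, aluminium duct at the back. Origin: centre of its underside, on the bench. Its -x axis points out of its front, the way the tray slides; the housing's front face is at x = -110 mm; z up. Its yaw varies by up to 0.2 rad.
- tray (a joint): How far the tray is out of the lint box along the box's -x, in m: 0 shut (at the start), 0.160 at its stop. Slides with about 2.5 N of friction and stays where left. Front panel 10 mm thick, 9 to 159 mm above the bench, on the housing's front face when shut. The tray behind is 200 mm wide, side walls 92 mm above the bench, with two slots across it for the inserts (see tray_slots).
- tray_handle (a point): Middle of the tray's grey bar handle: a round bar 10 mm thick, 110 mm long across the box (its y), 137 mm above the bench, its centre 42 mm in front of the tray's front panel; open above and below. Moves with the tray. Axes as the lint box.
- tray_slots (a point): Midpoint between the tray's two upright slots, at bench height + 14 mm (slot floor). Moves with the tray. The slots lie 30 mm in front of (-x) and 30 mm behind (+x) it; the guides at their ends reach 84 mm above the bench. Fully out, the rear slot is 55 mm in front of the housing. Which insert stands in which slot varies. Axes as the lint box.
- screen: The lint screen, loose, 60 to 130 g: white frame 182 wide (y) x 100 high (z) x 12 mm thick (x) filled with grey mesh; in the middle of its upper edge a flat upright tab 24 wide (y) x 20 thick (x) x 38 mm high. Stands upright in a slot with 2 mm play; origin: centre of its lower edge (14 mm above the bench in the slot). x axis: normal of the mesh; axes as the lint box while in the slot.
- screen_mid (a point): Middle of the screen's mesh, 50 mm above the screen's lower edge. Axes as the screen.
- screen_tab (a point): Middle of the part of the tab to grip, on the screen's centre line 122 mm above its lower edge (16 mm below the tab's top, 22 mm above the frame's upper edge). Axes as the screen.
- cartridge: The other, low insert in the tray, loose, to be left in its slot: a white block with grey ribs, 182 wide (y) x 74 high x 12 mm thick, with two small round knobs 12 mm high on top, no tab. Origin: centre of its underside, 14 mm above the bench in the slot.
- tub: Loose white plastic round tub (bowl), 200 mm across the rim and 90 mm high, on the left or the right of the bench. Origin: centre of its underside. Leave it where it is.
- peg_basket: Bystander on the other side from the tub: square white basket of wooden clothes pegs, 160 x 160 x 60 mm. Origin: centre of its underside.
- jug: Bystander: white round jug with a handle and blue cap, 115 mm across, 237 mm tall. Origin: centre of its underside.
- red_can: Bystander: red can, 100 mm across, 140 mm tall. Origin: centre of its underside.
- dose_cup: Bystander: small blue measuring cup, 60 mm across, 55 mm tall. Origin: centre of its underside.
- collar: Bystander: aluminium duct collar (ring), 90 mm across, 35 mm high, lying on the bench near the robot. Origin: centre of its underside.
- brush: Bystander: wooden-handled brush lying on the right of the bench. Origin: centre of its underside.
- soap_box: Bystander: cardboard box, 120 x 60 x 160 mm tall. Origin: centre of its underside.

How it is judged:
On the way, in this order (a step that is already met when the one before it is completed fails the run):
1. the tray is pulled out to its stop (value of joint tray above 0.15 m), for 0.1 s.
2. the gripped screen is drawn up clear of its slot (z of screen in the frame of lint_box above 0.095 m and contact force between screen and the fingers above 1 N), for 0.1 s.
At the end, for the whole second after the job is handed in: Fingers hold the screen still, mesh within 28 degrees of level, its middle within 60 mm of the tub centre in plan and 60 mm or more above the rim, touching neither tub nor lint box; tray at least 130 mm out, cartridge in its slot (not lifted 15 mm), tub within 30 mm of its start ((angle between screen_mid's own x axis and vertical below 0.5 rad or angle between screen_mid's own x axis and vertical above 2.64 rad) and height (world z) of screen_mid above 0.15 m and horizontal distance between screen_mid and tub below 0.06 m and contact force between screen and the fingers above 1 N and contact force between screen and tub below 0.1 N and contact force between screen and lint_box below 0.1 N and linear speed of screen below 0.04 m/s and value of joint tray above 0.13 m and z of cartridge in the frame of lint_box below 0.03 m and distance of tub from where it was at the start of the episode below 0.03 m); the arm keeps its last pose, push and grip.
It fails at once if the cartridge is pulled up out of its slot (z of cartridge in the frame of lint_box above 0.05 m).
It fails at once if the tub is pushed away (distance of tub from where it was at the start of the episode above 0.03 m).
It fails at once if a bystander is disturbed (distance of any of peg_basket, jug, red_can, dose_cup, collar, brush, soap_box from where it was at the start of the episode above 0.03 m).
It also fails if it takes over 59 s, if anything falls off the work surface, if the arm or the gripper's body presses on something with over 40 N, if the wrist force passes 120 N, or if a joint passes its speed limit or range.

### The arm

A 6-joint arm with a two-finger parallel gripper is mounted at the origin on the work surface. World frame = base frame: x ahead of the robot, y to its left, z up, the work surface at z = 0. Lengths are in m, angles in rad, forces in N, time in s.
With the tool pointing down it reaches from about 0.275 to 0.875 m from the base axis. Payload 12.5 kg.
Tool frame: the origin (TCP) lies on the centre line of the jaws, within the pads' length; the fingertips stand 19 mm ahead of it and the grasp point (between the pads) is the TCP; z points along the fingers, y is the direction in which the jaws open and shut (so a half turn about z gives the same grasp; the last joint's range is limited). The gripper opens to 85 mm and grips with 20 to 120 N. Pads are 22 mm wide; open, the fingers measure 114 mm over their backs; the gripper's body (76 mm by 85 mm) begins 54 mm behind the grasp point. The pads swing forward as they close: fully open they stand 13 mm farther back than shut.
Start: joints at [-1.256, 0.351, 1.652, -0, 1.139, -0.085], TCP at [0.214, -0.507, 0.25] pointing down, gripper open.
Joint ranges: [-2.75, 2.75], [-0.79, 2.1], [0.01, 2.65], [-1.57, 4.71], [0.07, 3.14], [-2.87, 2.87]. Speed limits (rad/s): [2.22, 2.22, 2.79, 3.14, 3.14, 3.14].

### API

Orientations are given as a 3x3 rotation matrix whose columns are the frame's x, y, z axes.
In Python, from station import arm gives the robot as it stands.
- The arm moves only by the shell command python3 -m crank 'ROWS' [FORCE]. ROWS is JSON, a list of rows, each a list of 7 numbers: the turn, a rotation vector about the tool's x, y, z in degrees, then the shift along the tool's x, y, z in m, then the finger opening in m, from 0 to 0.0854. A call has exactly 8 rows; each row is the pose to reach, as a shift and turn from the pose commanded when the call began, along the tool's axes at that moment; what a row does not reach only later rows make up. A row lasts 1/10 s, in which the tool goes at most 50 mm and 8.59 degrees, less where a joint would pass 70% of its speed; a pose out of reach is approached as far as the arm can. A call with a gripper value outside its range is refused whole. The fingers move at their own pace and stop on an object; FORCE is the grip in N (left out, the last holds). Time passes only in rows, so rows that repeat a pose let the fingers close, or fill a call up. It gives the time, the measured TCP pose, the force and the opening at its end, in the units of the state.
- arm.observe(): the state, without advancing time (a new reading comes with each control period).
- arm.grab_frame(name): name is "side" or "top"; returns a dict with "pixels" (420x560x3 uint8, blue, green, red), "fx", "fy", "cx", "cy" (pixels), "rvec" (rotation vector, rad) and "tvec" (3), from world to camera coordinates, as OpenCV has them. Camera axes: x right, y down, z forward; pixel columns grow to the right and rows downward; lengths in m; the calibration is good to about 2 mm. A picture is of the moment at which its call begins. There is no depth.
- arm.hand_in(): hands the job in, once; it reports no verdict.
The state is a dict: "clock": time; "q": joint angles; "dq": joint speeds; "tau": joint torques, N m; "tool_pos": TCP position; "tool_rot": TCP orientation; "ft_force": force on the tool from outside, world axes, zero at the start; "moment": the same for the moment, N m; "finger_gap": finger opening in m.
Only numpy, scipy, OpenCV 4.12 (cv2) and the standard library are available. Lean on these libraries where they do the work, as an engineer would, in place of code of your own. Each camera call takes 0.05 s, during which the arm holds its last target.

## Working session

There is one attempt and no reset: what is moved stays moved. The work goes in short steps, Python scripts to look and compute and a shell command to move; the robot and the scene stay as the last step left them, time stands still between calls to the robot, and variables do not carry over. Pictures are saved under pics/ and viewed, and the job is handed in when it is done.

```bash
ls; mkdir -p pics; python3 - <<'E'
from station import arm
import cv2,numpy as np
print(arm.observe())
for n in("side","top"):
    f=arm.grab_frame(n); cv2.imwrite(f"pics/{n}0.png",f["pixels"])
    R=cv2.Rodrigues(np.array(f["rvec"]))[0]
    print(n,f["fx"],f["fy"],f["cx"],f["cy"],f["rvec"],f["tvec"],-R.T@np.array(f["tvec"]).ravel())
E
```

```text
pics
{'clock': 0.0, 'q': array([-1.25560190e+00,  3.51228707e-01,  1.65243401e+00,  1.13134774e-05,
        1.13910279e+00, -8.46027246e-02]), 'dq': array([ 3.93314051e-04,  3.19231391e-05,  1.62013728e-03,  5.91290972e-04,
       -1.27596720e-04, -2.31291098e-04]), 'tau': array([-2.51910378e-04, -5.06103265e+01, -2.91403663e+01, -1.03091734e-04,
        4.54534369e-03, -1.10294800e-05]), 'tool_pos': array([ 0.21400427, -0.50631739,  0.24975876]), 'tool_rot': array([[ 9.21141830e-01,  3.89226930e-01, -3.53815150e-04],
       [ 3.89227076e-01, -9.21141158e-01,  1.11825457e-03],
       [ 1.09341098e-04, -1.16778550e-03, -9.99999312e-01]]), 'ft_force': array([ 0.69337245,  0.14131527, -0.216885  ]), 'moment': array([ 0.01642562, -0.0285198 , -0.00615247]), 'finger_gap': 0.08570629353481389}
side 479.3070573495772 479.3070573495772 277.9417458133305 218.34626525145015 [ 2.45528323  1.47931747 -0.21659264] [-0.21131584 -0.4987491   1.55046653] [ 0.92625076 -0.26613448  1.329881  ]
top 494.5046007404178 494.5046007404178 282.98912670709655 217.6906257469848 [ 2.1682434  -2.04234374  0.2115704 ] [-0.0864832   0.60367429  1.46725132] [ 0.28914385 -0.07485801  1.56061544]
```

View pics/side0.png

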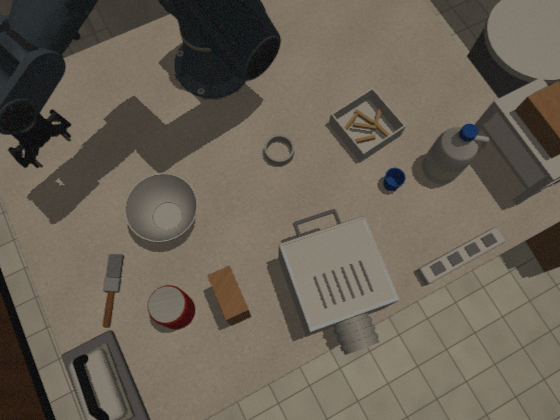

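View pics/top0.png

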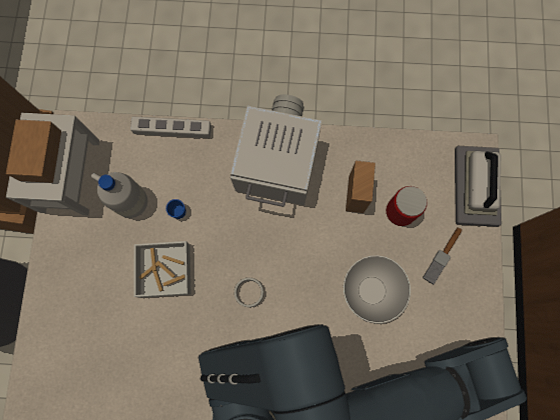

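The top view shows the box (about 278,150), its handle (275,210), the tub on the right (377,289), and the basket on the left. In the side view the handle is at (317,222) and the tub at (161,208). I'll enlarge both.

```bash
python3 - <<'E'
import cv2,numpy as np
t=cv2.imread("pics/top0.png");s=cv2.imread("pics/side0.png")
def c(im,x,y,w,h,k,n): cv2.imwrite(n,cv2.convertScaleAbs(cv2.resize(im[y:y+h,x:x+w],None,fx=k,fy=k,interpolation=cv2.INTER_CUBIC),alpha=1.3))
c(t,220,95,120,130,4.5,"pics/t1.png"); c(s,265,200,140,140,4,"pics/s1.png")
E
```

```text
(no output)
```

View pics/t1.png

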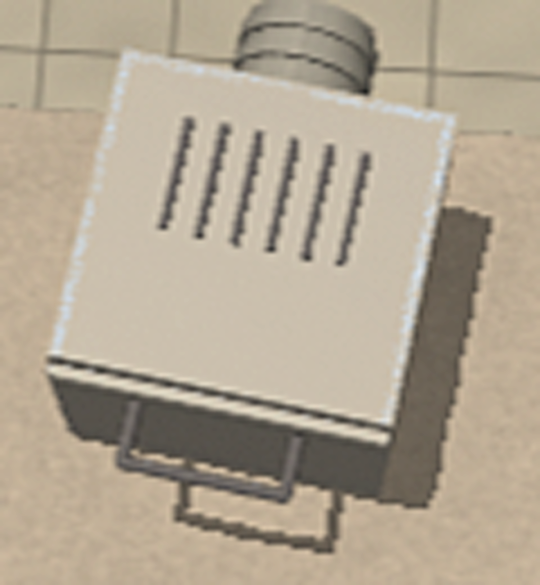

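View pics/s1.png

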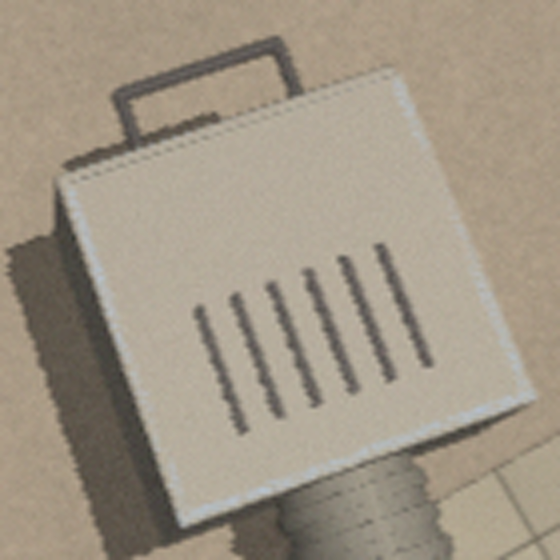

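```bash
cat > h.py <<'E'
import numpy as np,cv2
from scipy.optimize import least_squares
class Cam:
    def __init__(s,f):
        s.K=np.array([[f["fx"],0,f["cx"]],[0,f["fy"],f["cy"]],[0,0,1.]]);s.r=np.array(f["rvec"],float).ravel();s.t=np.array(f["tvec"],float).ravel();s.R=cv2.Rodrigues(s.r)[0];s.C=-s.R.T@s.t
    def proj(s,P): return cv2.projectPoints(np.atleast_2d(np.asarray(P,float)),s.r,s.t,s.K,None)[0].reshape(-1,2)
    def atz(s,uv,z):
        d=s.R.T@np.linalg.inv(s.K)@np.array([uv[0],uv[1],1.]); return s.C+d*(z-s.C[2])/d[2]
S=Cam(dict(fx=479.3070573495772,fy=479.3070573495772,cx=277.9417458133305,cy=218.34626525145015,rvec=[2.45528323,1.47931747,-0.21659264],tvec=[-0.21131584,-0.4987491,1.55046653]))
T=Cam(dict(fx=494.5046007404178,fy=494.5046007404178,cx=282.98912670709655,cy=217.6906257469848,rvec=[2.1682434,-2.04234374,0.2115704],tvec=[-0.0864832,0.60367429,1.46725132]))
E
python3 - <<'E'
from h import *
# order FL,FR,BL,BR, box coordinates
B=np.array([[-.11,.115,.17],[-.11,-.115,.17],[.11,.115,.17],[.11,-.115,.17]])
t=np.array([[50,358],[390,425],[124,50],[455,118]])/4.5+[220,95]
s=np.array([[400,72],[62,180],[533,400],[183,525]])/4.+[265,200]
def pose(p):
    c,si=np.cos(p[2]),np.sin(p[2]);return B@np.array([[c,-si,0],[si,c,0],[0,0,1]]).T+[p[0],p[1],0]
for n,cams in (("both",[(T,t),(S,s)]),("T",[(T,t)]),("S",[(S,s)])):
    r=least_squares(lambda p:np.concatenate([(c.proj(pose(p))-u).ravel() for c,u in cams]),[.6,0,0])
    print(n,r.x,np.abs(r.fun).max())
# handle ends
for cam,pts in((T,np.array([[122,465],[290,497]])/4.5+[220,95]),(S,np.array([[278,42],[118,95]])/4+[265,200])):
    print([cam.atz(p,.137).round(4) for p in pts], sum(cam.atz(p,.137) for p in pts)/2)
# tub rim: mask bright? crops
import cv2
a=cv2.imread("pics/top0.png");b=cv2.imread("pics/side0.png")
A=cv2.resize(a[245:335,330:425],None,fx=4,fy=4,interpolation=2);D=cv2.resize(b[165:255,115:210],None,fx=4,fy=4,interpolation=2)
cv2.imwrite("pics/tub.png",np.hstack([A,D]))
E
```

```text
both [ 0.7985589  -0.01887988 -0.1565484 ] 1.3863809421080475
T [ 0.79717863 -0.02022088 -0.14927111] 0.7705351961538724
S [ 0.79936608 -0.01794184 -0.16148947] 1.130596425944816
[array([0.6445, 0.0584, 0.137 ]), array([ 0.6294, -0.0535,  0.137 ])] [0.63692392 0.00243749 0.137     ]
[array([0.6484, 0.062 , 0.137 ]), array([ 0.6314, -0.0484,  0.137 ])] [0.63987099 0.00682971 0.137     ]
```

View pics/tub.png

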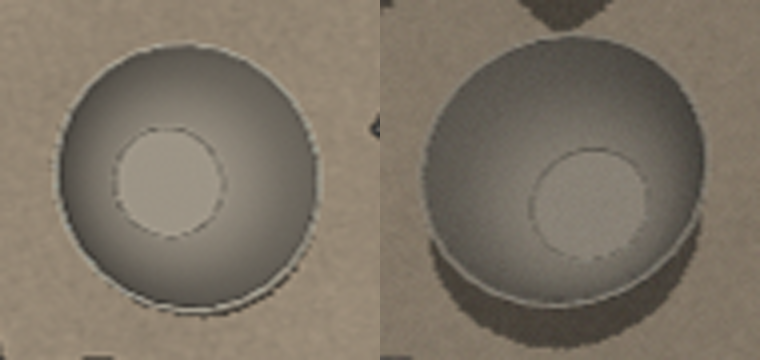

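```bash
python3 - <<'E'
from h import *
print(T.atz((377,289.5),.09),S.atz((161.4,207.8),.09))
for nm,t,s,z in (("collar",(249,292),(279,150),.035),("canTop",(411,201),(173,305),.14),("brush",(442,256),(111,288),.02),("soaptop",(362,182),(229,295),.16),("cup",(176,209),(394,179),.05),("jugcap",(106,181),(469,131),.237),("basket",(162,269),(367,123),.06)):
    print(nm,T.atz(t,z).round(3),S.atz(s,z).round(3))
R=np.array([[0.9211,.3892,0],[.3892,-.9211,0],[0,0,-1]])
print(np.degrees(np.arctan2(.3892,.9211)))
E
```

```text
[ 0.40254782 -0.34031836  0.09      ] [ 0.41065491 -0.33916003  0.09      ]
collar [0.376 0.04  0.035] [0.384 0.039 0.035]
canTop [ 0.664 -0.426  0.14 ] [ 0.676 -0.413  0.14 ]
brush [ 0.524 -0.554  0.02 ] [ 0.53  -0.558  0.02 ]
soaptop [ 0.708 -0.277  0.16 ] [ 0.722 -0.28   0.16 ]
cup [0.619 0.287 0.05 ] [0.625 0.286 0.05 ]
jugcap [0.646 0.445 0.237] [0.646 0.445 0.237]
basket [0.428 0.307 0.06 ] [0.438 0.306 0.06 ]
22.90591833554611
```

```bash
python3 -m crank '[[0,0,-4,0.037,-0.019,0,0.03],[0,0,-7,0.074,-0.038,0,0.03],[0,0,-11,0.111,-0.057,0,0.03],[0,0,-15,0.148,-0.077,0,0.03],[0,0,-18,0.185,-0.096,0,0.03],[0,0,-22,0.222,-0.115,0,0.03],[0,0,-26,0.259,-0.134,0,0.03],[0,0,-29,0.295,-0.153,0,0.03]]' 40; python3 - <<'E'
from station import arm
o=arm.observe();print(o["q"],o["tool_pos"],o["tool_rot"])
E
```

```text
clock: 0.9
tool_pos: [0.4271, -0.2493, 0.2502]
tool_rot: [[0.615, 0.789, -0.0], [0.789, -0.615, 0.0], [0.0, -0.0, -1.0]]
ft_force: [1.0, -1.1, -0.6]
finger_gap: 0.0302
[-6.22549544e-01  2.50105036e-01  1.79125708e+00  1.76470618e-05
  1.10050877e+00  3.95336178e-02] [ 0.42706221 -0.24928734  0.25016755] [[ 6.14767512e-01  7.88708349e-01 -2.16860003e-04]
 [ 7.88708379e-01 -6.14767487e-01  1.75018588e-04]
 [ 4.72014229e-06 -2.78635043e-04 -9.99999961e-01]]
```

```bash
python3 -m crank '[[0,0,-4,0.042,0.001,0,0.03],[0,0,-8,0.084,0.002,0,0.03],[0,0,-12,0.126,0.004,0,0.03],[0,0,-16,0.168,0.005,0,0.03],[0,0,-20,0.210,0.006,0,0.03],[0,0,-24,0.250,0.008,0,0.03],[0,0,-27,0.290,0.009,0,0.03],[0,0,-29,0.331,0.010,0,0.03]]'; python3 - <<'E'
from station import arm
import cv2
o=arm.observe();print(o["q"],o["tool_pos"],o["tool_rot"])
for n in("side","top"):
    f=arm.grab_frame(n)["pixels"]; cv2.imwrite(f"pics/{n}1.png",f)
E
```

```text
clock: 1.7
tool_pos: [0.6391, 0.0049, 0.2499]
tool_rot: [[0.156, 0.988, -0.001], [0.988, -0.156, -0.0], [-0.0, -0.001, -1.0]]
ft_force: [-0.4, -0.7, 0.4]
finger_gap: 0.0299
[-6.50778299e-02  5.14274801e-01  1.40353554e+00 -6.76148958e-05
  1.22447766e+00  9.14988992e-02] [0.63906943 0.00493491 0.24990169] [[ 1.55914997e-01  9.87770230e-01 -6.98014434e-04]
 [ 9.87770468e-01 -1.55915047e-01 -1.82459247e-05]
 [-1.26853735e-04 -6.86633231e-04 -9.99999756e-01]]
```

View pics/side1.png

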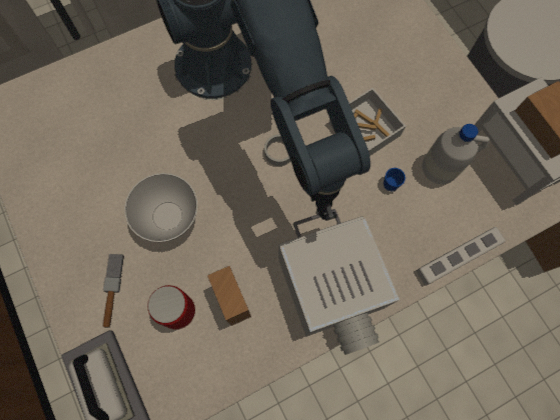

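The gripper is above the handle (about 328,212). I'll go down and close on the bar.

```bash
python3 -m crank '[[0,0,0,0,0,0.03,0.03],[0,0,0,0,0,0.06,0.03],[0,0,0,0,0,0.08,0.03],[0,0,0,0,0,0.095,0.03],[0,0,0,0,0,0.105,0.03],[0,0,0,0,0,0.110,0.03],[0,0,0,0,0,0.110,0.03],[0,0,0,0,0,0.110,0.03]]' && python3 -m crank '[[0,0,0,0,0,0,0.02],[0,0,0,0,0,0,0.01],[0,0,0,0,0,0,0.004],[0,0,0,0,0,0,0],[0,0,0,0,0,0,0],[0,0,0,0,0,0,0],[0,0,0,0,0,0,0],[0,0,0,0,0,0,0]]' 40
```

```text
clock: 2.6
tool_pos: [0.6388, 0.0034, 0.1411]
tool_rot: [[0.158, 0.987, 0.001], [0.987, -0.158, -0.0], [0.0, 0.001, -1.0]]
ft_force: [0.1, 0.1, -0.2]
finger_gap: 0.0298
clock: 3.4
tool_pos: [0.6372, 0.0037, 0.1408]
tool_rot: [[0.158, 0.987, -0.003], [0.987, -0.158, 0.0], [-0.0, -0.003, -1.0]]
ft_force: [-8.5, 1.2, 7.2]
finger_gap: 0.0084
```

```bash
python3 -m crank '[[0,0,0,0,-0.005,0,0],[0,0,0,0,-0.015,0,0],[0,0,0,0,-0.027,0,0],[0,0,0,0,-0.039,0,0],[0,0,0,0,-0.051,0,0],[0,0,0,0,-0.063,0,0],[0,0,0,0,-0.074,0,0],[0,0,0,0,-0.084,0,0]]' && python3 -m crank '[[0,0,0,0,-0.012,0,0],[0,0,0,0,-0.024,0,0],[0,0,0,0,-0.036,0,0],[0,0,0,0,-0.048,0,0],[0,0,0,0,-0.058,0,0],[0,0,0,0,-0.066,0,0],[0,0,0,0,-0.072,0,0],[0,0,0,0,-0.075,0,0]]'; python3 - <<'E'
from station import arm
import cv2
o=arm.observe();print(o["q"],o["tool_pos"],o["tool_rot"])
for n in("side","top"):
    f=arm.grab_frame(n)["pixels"]; cv2.imwrite(f"pics/{n}2.png",f)
E
```

```text
clock: 4.2
tool_pos: [0.5549, 0.0165, 0.1408]
tool_rot: [[0.158, 0.987, 0.001], [0.987, -0.158, -0.001], [-0.001, 0.001, -1.0]]
ft_force: [1.8, -5.4, 3.1]
finger_gap: 0.0085
clock: 5.0
tool_pos: [0.4808, 0.0279, 0.1408]
tool_rot: [[0.158, 0.988, 0.001], [0.988, -0.158, -0.001], [-0.001, 0.001, -1.0]]
ft_force: [1.6, -9.6, 5.0]
finger_gap: 0.0081
[-0.03794771  0.38271514  1.92393508 -0.00192842  0.83396926  0.12160732] [0.48082681 0.02792702 0.14081675] [[ 1.57600731e-01  9.87502488e-01  9.19207720e-04]
 [ 9.87502059e-01 -1.57599300e-01 -1.46411956e-03]
 [-1.30095522e-03  1.13846583e-03 -9.99998506e-01]]
```

View pics/side2.png

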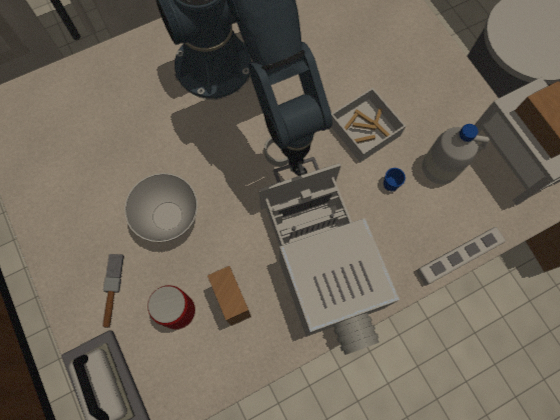

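The tray is out. The tall screen looks to be in the front slot, nearest the handle. I'll pull a little more to reach the stop, then zoom in.

```bash
python3 -m crank '[[0,0,0,0,-0.002,0,0],[0,0,0,0,-0.004,0,0],[0,0,0,0,-0.006,0,0],[0,0,0,0,-0.006,0,0],[0,0,0,0,-0.006,0,0],[0,0,0,0,-0.006,0,0],[0,0,0,0,-0.002,0,0],[0,0,0,0,-0.002,0,0]]'; python3 - <<'E'
from station import arm
import cv2,numpy as np
s=arm.grab_frame("side")["pixels"];t=arm.grab_frame("top")["pixels"]
def c(im,x,y,w,h,k): return cv2.convertScaleAbs(cv2.resize(im[y:y+h,x:x+w],None,fx=k,fy=k,interpolation=cv2.INTER_CUBIC),alpha=1.3)
cv2.imwrite("pics/s3.png",c(s,255,155,105,100,5)); cv2.imwrite("pics/t3.png",c(t,215,165,110,90,5))
E
```

```text
clock: 5.9
tool_pos: [0.4796, 0.0281, 0.1408]
tool_rot: [[0.158, 0.987, 0.001], [0.987, -0.158, -0.001], [-0.001, 0.001, -1.0]]
ft_force: [2.0, -9.9, 7.7]
finger_gap: 0.0082
```

View pics/s3.png

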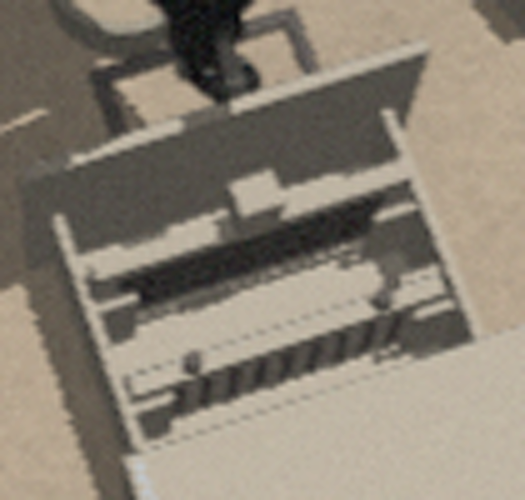

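View pics/t3.png

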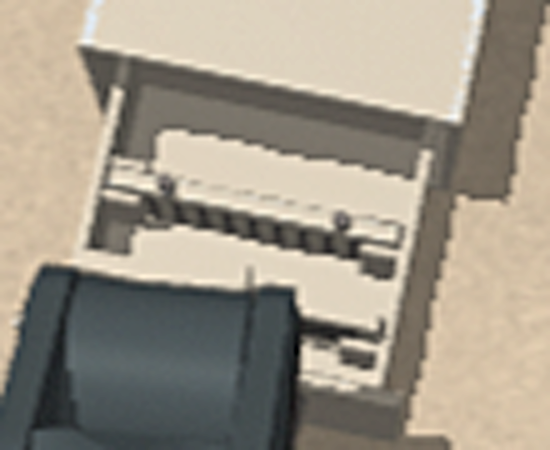

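```bash
python3 - <<'E'
from h import *
# tab top face corners in the s3 crop
for p in ((232,184),(270,170),(284,193),(258,190)): print(S.atz(np.array(p)/5+[255,155],.152).round(4))
print((S.proj([[.576,.0145,.152]])-[255,155])*5)
# screen top edge ends approx z=.114
for p in ((95,250),(407,162)): print(S.atz(np.array(p)/5+[255,155],.114).round(4))
E
```

```text
[0.5665 0.0068 0.152 ]
[0.5689 0.0283 0.152 ]
[0.5836 0.0285 0.152 ]
[0.5758 0.0173 0.152 ]
[[253.56771317 192.60688772]]
[ 0.5538 -0.0677  0.114 ]
[0.588 0.106 0.114]
```

```bash
python3 -m crank '[[0,0,0,0,0,0,0.015],[0,0,0,0,0,0,0.03],[0,0,0,0,0,0,0.03],[0,0,0,0,0,-0.015,0.03],[0,0,0,0,0,-0.04,0.03],[0,0,0,0,0,-0.07,0.03],[0,0,0,0,0,-0.1,0.03],[0,0,0,0,0,-0.1,0.03]]'
```

```text
clock: 6.8
tool_pos: [0.4807, 0.0291, 0.2436]
tool_rot: [[0.158, 0.987, 0.006], [0.987, -0.158, 0.0], [0.001, 0.006, -1.0]]
ft_force: [0.6, -0.0, -1.1]
finger_gap: 0.0299
```

```bash
python3 -m crank '[[0,0,0,0,0.015,0,0.042],[0,0,0,0.001,0.035,0,0.042],[0,0,0,0.001,0.055,0,0.042],[0,0,0,0.002,0.075,0,0.042],[0,0,0,0.002,0.09,0,0.042],[0,0,0,0.002,0.096,0,0.042],[0,0,0,0.002,0.096,0,0.042],[0,0,0,0.002,0.096,0,0.042]]';python3 - <<'E'
from station import arm
import cv2,numpy as np
print(arm.observe()["q"],arm.observe()["tool_pos"])
s=arm.grab_frame("side")["pixels"];t=arm.grab_frame("top")["pixels"]
def c(im,x,y,w,h,k): return cv2.convertScaleAbs(cv2.resize(im[y:y+h,x:x+w],None,fx=k,fy=k,interpolation=cv2.INTER_CUBIC),alpha=1.3)
cv2.imwrite("pics/s4.png",c(s,255,135,105,110,5))
E
```

```text
clock: 7.6
tool_pos: [0.5738, 0.0159, 0.2399]
tool_rot: [[0.158, 0.987, -0.001], [0.987, -0.158, 0.0], [-0.0, -0.001, -1.0]]
ft_force: [0.3, 0.4, -0.3]
finger_gap: 0.0417
[-5.34277845e-02  4.05245785e-01  1.59888221e+00  7.54099042e-05
  1.13844753e+00  1.05166957e-01] [0.57378662 0.01589796 0.2398625 ]
```

View pics/s4.png

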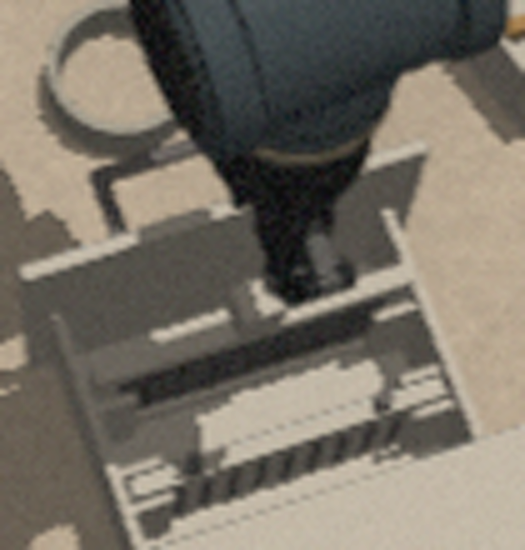

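```bash
python3 -m crank '[[0,0,0,0,0.002,0.015,0.042],[0,0,0,0,0.002,0.035,0.042],[0,0,0,0,0.002,0.055,0.042],[0,0,0,0,0.002,0.075,0.042],[0,0,0,0,0.002,0.09,0.042],[0,0,0,0,0.002,0.1,0.042],[0,0,0,0,0.002,0.1,0.042],[0,0,0,0,0.002,0.1,0.042]]' && python3 -m crank '[[0,0,0,0,0,0,0.035],[0,0,0,0,0,0,0.026],[0,0,0,0,0,0,0.02],[0,0,0,0,0,0,0.012],[0,0,0,0,0,0,0.005],[0,0,0,0,0,0,0.005],[0,0,0,0,0,0,0.005],[0,0,0,0,0,0,0.005]]' 60
```

```text
clock: 8.5
tool_pos: [0.5766, 0.0154, 0.1405]
tool_rot: [[0.158, 0.987, 0.0], [0.987, -0.158, -0.0], [0.0, 0.0, -1.0]]
ft_force: [0.9, -0.2, 0.8]
finger_gap: 0.042
clock: 9.3
tool_pos: [0.5768, 0.0154, 0.141]
tool_rot: [[0.158, 0.987, 0.001], [0.987, -0.158, -0.0], [0.0, 0.001, -1.0]]
ft_force: [-1.1, 0.1, 6.6]
finger_gap: 0.0192
```

```bash
python3 -m crank '[[0,0,0,0,0,-0.008,0.005],[0,0,0,0,0,-0.02,0.005],[0,0,0,0,0,-0.035,0.005],[0,0,0,0,0,-0.05,0.005],[0,0,0,0,0,-0.07,0.005],[0,0,0,0,0,-0.09,0.005],[0,0,0,0,0,-0.11,0.005],[0,0,0,0,0,-0.125,0.005]]' && python3 -m crank '[[0,0,0,0,0,-0.02,0.005],[0,0,0,0,0,-0.04,0.005],[0,0,0,0,0,-0.06,0.005],[0,0,0,0,0,-0.08,0.005],[0,0,0,0,0,-0.1,0.005],[0,0,0,0,0,-0.11,0.005],[0,0,0,0,0,-0.115,0.005],[0,0,0,0,0,-0.115,0.005]]';python3 - <<'E'
from station import arm
import cv2,numpy as np
o=arm.observe();print(o["q"],o["tool_pos"])
s=arm.grab_frame("side")["pixels"];t=arm.grab_frame("top")["pixels"]
cv2.imwrite("pics/s5.png",s)
cv2.imwrite("pics/t5.png",t)
E
```

```text
clock: 10.1
tool_pos: [0.5766, 0.0154, 0.2676]
tool_rot: [[0.158, 0.987, 0.002], [0.987, -0.158, -0.0], [0.0, 0.002, -1.0]]
ft_force: [0.2, -0.2, -0.3]
finger_gap: 0.0192
clock: 10.9
tool_pos: [0.5764, 0.0154, 0.3806]
tool_rot: [[0.158, 0.987, 0.0], [0.987, -0.158, 0.0], [0.0, 0.0, -1.0]]
ft_force: [-0.3, 0.6, -1.4]
finger_gap: 0.0193
[-5.39687613e-02  3.03918769e-01  1.39712081e+00  2.90609037e-05
  1.44012676e+00  1.04702114e-01] [0.57641301 0.01543636 0.38055288]
```

View pics/s5.png

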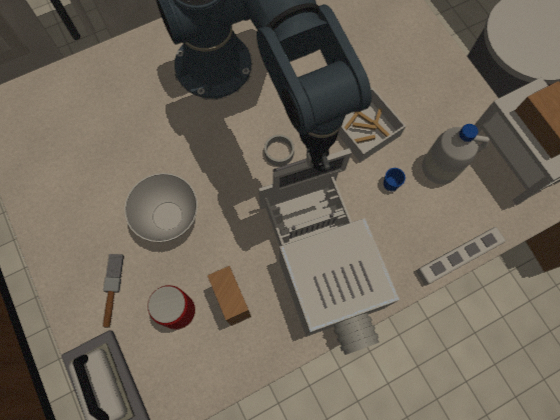

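View pics/t5.png

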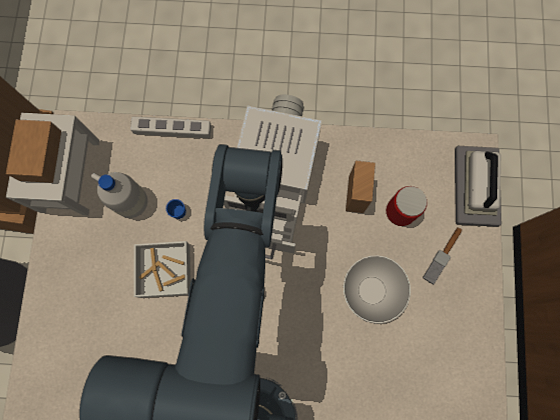

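Screen is out and held by its tab (312,168 in the side view); the cartridge is still in the rear slot. A test tilt will give me data to fit the arm's kinematics, so I can plan the flat pose.

```bash
cat > obs.py <<'E'
from station import arm
import json
o=arm.observe();print(o["clock"],o["q"].round(3),o["tool_pos"].round(4),o["finger_gap"]);print(o["tool_rot"].round(3))
open("log.jsonl","a").write(json.dumps(dict(q=list(o["q"]),p=list(o["tool_pos"]),R=o["tool_rot"].tolist()))+"\n")
E
python3 obs.py
python3 -m crank '[[-5,3,0,0,0,0,0.005],[-10,6,0,0,0,0,0.005],[-15,9,0,0,0,0,0.005],[-20,12,0,0,0,0,0.005],[-24,15,0,0,0,0,0.005],[-25,15,0,0,0,0,0.005],[-25,15,0,0,0,0,0.005],[-25,15,0,0,0,0,0.005]]'; python3 obs.py
```

```text
11.0 [-0.054  0.305  1.398  0.     1.44   0.105] [0.5762 0.0154 0.3794] 0.019433348365346863
[[ 0.158  0.987 -0.001]
 [ 0.987 -0.158  0.   ]
 [-0.    -0.001 -1.   ]]
clock: 11.8
tool_pos: [0.5767, 0.0155, 0.3802]
tool_rot: [[0.098, 0.887, 0.451], [0.963, -0.198, 0.181], [0.25, 0.416, -0.874]]
ft_force: [-0.7, -0.4, -1.2]
finger_gap: 0.0191
11.8 [-0.162  0.104  1.718  0.326  0.902 -0.152] [0.5767 0.0155 0.3802] 0.019128192905992138
[[ 0.098  0.887  0.451]
 [ 0.963 -0.198  0.181]
 [ 0.25   0.416 -0.874]]
```

```bash
cat > kin.py <<'E'
import numpy as np,json
from scipy.spatial.transform import Rotation as Ro
from scipy.optimize import least_squares
data=[([-1.25560190,.351228707,1.65243401,0,1.13910279,-.0846027],[.21400427,-.50631739,.24975876]),
([-.622549544,.250105036,1.79125708,0,1.10050877,.0395336],[.42706221,-.24928734,.25016755]),
([-.0650778,.514274801,1.40353554,0,1.22447766,.0914989],[.63906943,.00493491,.24990169]),
([-.03794771,.38271514,1.92393508,-.00192842,.83396926,.1216],[.48082681,.02792702,.14081675]),
([-.0534277845,.405245785,1.59888221,0,1.13844753,.105167],[.57378662,.01589796,.2398625])]
for l in open("log.jsonl"):
    d=json.loads(l);data.append((d["q"],d["p"]))
def fk(P,q):
    a1,c,z0,L2,a3,L4,c2,D=P
    q0,q1,q2,q3,q4,q5=q
    R0=Ro.from_euler('z',q0);R1=R0*Ro.from_euler('y',q1);R2=R1*Ro.from_euler('y',q2);R3=R2*Ro.from_euler('z',q3);R4=R3*Ro.from_euler('y',q4)
    p=R0.apply([a1,c,z0])+R1.apply([0,0,L2])+R2.apply([a3,0,L4])+R4.apply([0,c2,D])
    return p,(R4*Ro.from_euler('z',q5+np.pi/2)).as_matrix()
def fit():
    f=lambda P:np.concatenate([fk(P,q)[0]-p for q,p in data]+[1e-3*(P-P0)*np.array([1,1,.3,1,1,1,1,1])])
    P0=np.array([0,.046,.3,.4,0,.4,0,.25]);r=least_squares(f,P0);return r.x,np.abs(r.fun[:3*len(data)]).max()
E
python3 - <<'E'
from kin import *
P,e=fit();print(P.round(4),e)
d=json.loads(open("log.jsonl").readlines()[-1]);print(fk(P,d["q"])[1].round(3))
E
```

```text
[0.     0.0465 0.2587 0.4873 0.0407 0.4378 0.     0.2459] 1.686056293324998e-05
[[ 0.098  0.887  0.451]
 [ 0.963 -0.198  0.181]
 [ 0.25   0.416 -0.874]]
```

```bash
cat > ik.py <<'E'
from kin import *
P,_=fit()
lo=np.array([-2.75,-.79,.01,-1.57,.07,-2.87]);hi=np.array([2.75,2.1,2.65,4.71,3.14,2.87])
def ik(pos,R,q0s):
    best=[]
    for s in q0s:
        def f(q):
            p,r=fk(P,q);return np.r_[(p-pos)*3,Ro.from_matrix(R.T@r).as_rotvec()]
        r=least_squares(f,np.clip(s,lo+.01,hi-.01),bounds=(lo,hi))
        if np.abs(r.fun).max()<1e-3 and not any(np.abs(r.x-b).max()<.02 for b in best): best.append(r.x)
    return best
def wrist(q):
    a1,c,z0,L2,a3,L4,c2,D=P
    p,R=fk(P,q);return p-R[:,2]*D
def elbow(q):
    a1,c,z0,L2,a3,L4,c2,D=P
    R0=Ro.from_euler('z',q[0]);return R0.apply([a1,c,z0])+(R0*Ro.from_euler('y',q[1])).apply([0,0,L2])
E
python3 - <<'E'
from ik import *
rng=np.random.default_rng(0)
mid=np.array([.4065,-.34,.19])
cur=data[-1][0]
for al in range(-180,180,20):
  for sg in(1,-1):
    a=np.radians(al);t=np.radians(5)
    z=np.array([np.cos(a)*np.cos(t),np.sin(a)*np.cos(t),-np.sin(t)])
    y=np.array([0,0,1.])*sg; y-=z*(y@z);y/=np.linalg.norm(y);x=np.cross(y,z)
    R=np.c_[x,y,z]
    seeds=[np.array(cur)]+[lo+(hi-lo)*rng.random(6) for _ in range(10)]
    for q in ik(mid-.0765*z,R,seeds):
        print(al,sg,q.round(2),"wr",wrist(q).round(2),"el",elbow(q).round(2),"d",np.abs(q-cur).max().round(2))
E
```

```text
-180 1 [-0.5   1.13  0.96 -0.75  2.38  2.5 ] wr [ 0.73 -0.34  0.22] el [ 0.41 -0.17  0.47] d 2.65
-180 -1 [-0.5   1.13  0.96 -0.75  2.38 -0.64] wr [ 0.73 -0.34  0.22] el [ 0.41 -0.17  0.47] d 1.47
-160 1 [-0.38  1.02  1.19 -0.91  2.15  2.45] wr [ 0.71 -0.23  0.22] el [ 0.4  -0.11  0.51] d 2.61
-160 -1 [-0.38  1.02  1.19 -0.91  2.15 -0.69] wr [ 0.71 -0.23  0.22] el [ 0.4  -0.11  0.51] d 1.25
-140 1 [-0.27  0.91  1.45 -1.06  1.91  2.48] wr [ 0.65 -0.13  0.22] el [ 0.38 -0.06  0.56] d 2.63
-140 -1 [-0.27  0.91  1.45 -1.06  1.91 -0.66] wr [ 0.65 -0.13  0.22] el [ 0.38 -0.06  0.56] d 1.39
-120 1 [-0.19  0.8   1.73 -1.25  1.69  2.56] wr [ 0.57 -0.06  0.22] el [ 0.35 -0.02  0.6 ] d 2.71
-120 -1 [-0.19  0.8   1.73 -1.25  1.69 -0.58] wr [ 0.57 -0.06  0.22] el [ 0.35 -0.02  0.6 ] d 1.57
-100 1 [-0.15  0.7   2.01 -1.51  1.5   2.71] wr [ 0.46 -0.02  0.22] el [ 0.32 -0.    0.63] d 2.86
-100 -1 [-0.15  0.7   2.01 -1.51  1.5  -0.44] wr [ 0.46 -0.02  0.22] el [ 0.32 -0.    0.63] d 1.84
-80 -1 [-0.2   0.63  2.28  4.37  1.4  -0.22] wr [ 0.35 -0.02  0.22] el [ 0.29 -0.01  0.65] d 4.04
-60 -1 [-0.43  0.
[... 1028 characters left out ...]
.36  0.51] d 2.38
80 -1 [-1.14  1.02  1.19  0.79  2.22  0.61] wr [ 0.35 -0.66  0.22] el [ 0.22 -0.36  0.51] d 1.32
100 1 [-1.02  1.13  0.96  0.61  2.44 -2.62] wr [ 0.46 -0.66  0.22] el [ 0.27 -0.35  0.47] d 2.46
100 -1 [-1.02  1.13  0.96  0.61  2.44  0.53] wr [ 0.46 -0.66  0.22] el [ 0.27 -0.35  0.47] d 1.54
120 1 [-0.88  1.2   0.79  0.32  2.61 -2.85] wr [ 0.57 -0.62  0.22] el [ 0.32 -0.32  0.43] d 2.69
120 -1 [-0.88  1.2   0.79  0.32  2.61  0.3 ] wr [ 0.57 -0.62  0.22] el [ 0.32 -0.32  0.43] d 1.71
140 -1 [-0.75  1.23  0.72 -0.12  2.67 -0.11] wr [ 0.65 -0.55  0.22] el [ 0.37 -0.28  0.42] d 1.76
160 -1 [-0.62  1.2   0.79 -0.52  2.57 -0.47] wr [ 0.71 -0.45  0.22] el [ 0.4  -0.23  0.43] d 1.67
```

```bash
cat > plan.py <<'E'
from ik import *
import sys
def goal(al,tilt,mid):
    a=np.radians(al);t=np.radians(tilt)
    z=np.array([np.cos(a)*np.cos(t),np.sin(a)*np.cos(t),-np.sin(t)])
    y=np.array([0,0,-1.]);y-=z*(y@z);y/=np.linalg.norm(y);x=np.cross(y,z)
    R=np.c_[x,y,z];return mid-.0765*z,R
E
python3 - <<'E'
from plan import *
cur=np.array(data[-1][0])
p,R=goal(30,4,np.array([.4065,-.34,.195]))
g=ik(p,R,[[-1.4,.75,1.85,1.2,1.68,.48]])[0];print(g.round(3))
p0,R0=fk(P,cur)
N=24
for k in range(0,N+1):
    s=k/N; q=cur+(g-cur)*s; p,R=fk(P,q)
    c=[p+R@np.array([sx*.091,0,l]) for sx in(-1,1) for l in(.0265,.1265)]
    print(k,p.round(3),"corn z",np.array(c)[:,2].round(2),"low xy",c[int(np.argmin(np.array(c)[:,2]))][:2].round(2),"wr",wrist(q).round(2))
E
```

```text
[-1.411  0.746  1.871  1.219  1.688  0.491]
0 [0.577 0.016 0.38 ] corn z [0.33 0.25 0.38 0.29] low xy [ 0.62 -0.05] wr [ 0.47 -0.03  0.6 ]
1 [ 0.573 -0.005  0.362] corn z [0.31 0.22 0.37 0.28] low xy [ 0.61 -0.06] wr [ 0.47 -0.05  0.58]
2 [ 0.567 -0.025  0.344] corn z [0.29 0.2  0.35 0.26] low xy [ 0.59 -0.08] wr [ 0.47 -0.08  0.56]
3 [ 0.561 -0.043  0.328] corn z [0.27 0.18 0.34 0.25] low xy [ 0.57 -0.09] wr [ 0.48 -0.11  0.55]
4 [ 0.554 -0.062  0.312] corn z [0.25 0.16 0.33 0.24] low xy [ 0.55 -0.1 ] wr [ 0.48 -0.13  0.53]
5 [ 0.547 -0.079  0.298] corn z [0.23 0.14 0.32 0.23] low xy [ 0.54 -0.1 ] wr [ 0.47 -0.16  0.52]
6 [ 0.539 -0.096  0.285] corn z [0.22 0.13 0.3  0.22] low xy [ 0.52 -0.11] wr [ 0.47 -0.19  0.5 ]
7 [ 0.531 -0.112  0.273] corn z [0.21 0.12 0.29 0.21] low xy [ 0.5  -0.11] wr [ 0.46 -0.22  0.49]
8 [ 0.522 -0.128  0.263] corn z [0.2  0.11 0.29 0.2 ] low xy [ 0.49 -0.11] wr [ 0.46 -0.24  0.47]
9 [ 0.513 -0.143  0.253] corn z [0.19 0.1  0.28 0.2 ] low xy [ 0.48 -0.11] wr [ 0.44 -0.27  0.45]
10 [ 0.504 -0.158  0.245] corn z [0.18 0.1  0.27 0.19] low xy [ 0.47 -0.11] wr 
[... 705 characters left out ...]
  0.33]
18 [ 0.425 -0.278  0.207] corn z [0.17 0.13 0.22 0.18] low xy [ 0.43 -0.14] wr [ 0.28 -0.45  0.31]
19 [ 0.414 -0.295  0.205] corn z [0.17 0.14 0.22 0.18] low xy [ 0.42 -0.15] wr [ 0.26 -0.46  0.29]
20 [ 0.401 -0.311  0.204] corn z [0.18 0.15 0.21 0.18] low xy [ 0.42 -0.17] wr [ 0.23 -0.47  0.28]
21 [ 0.388 -0.328  0.203] corn z [0.18 0.16 0.21 0.19] low xy [ 0.42 -0.18] wr [ 0.21 -0.48  0.26]
22 [ 0.373 -0.344  0.202] corn z [0.19 0.17 0.21 0.19] low xy [ 0.42 -0.2 ] wr [ 0.18 -0.49  0.25]
23 [ 0.357 -0.361  0.201] corn z [0.19 0.18 0.2  0.19] low xy [ 0.41 -0.22] wr [ 0.15 -0.5   0.23]
24 [ 0.34  -0.378  0.2  ] corn z [0.2  0.19 0.2  0.19] low xy [ 0.5  -0.39] wr [ 0.13 -0.5   0.22]
```

```bash
cat > rows.py <<'E'
from plan import *
# joint-space path cur->g, print rows of the call
def rows(cur,g,N,k0):
    pb,Rb=fk(P,cur+(g-cur)*k0/N)
    for k in range(k0+1,k0+9):
        q=cur+(g-cur)*min(1,k/N);p,R=fk(P,q)
        print(np.degrees(Ro.from_matrix(Rb.T@R).as_rotvec()).round(0),(Rb.T@(p-pb)).round(3))
E
python3 - <<'E'
from rows import *
cur=np.array(data[-1][0])
p,R=goal(30,4,np.array([.4065,-.34,.36]))
g=ik(p,R,[[-1.4,.5,1.6,1.2,1.68,.48]])[0];print(g.round(3))
N=24
for k in range(0,N+1,2):
    q=cur+(g-cur)*k/N; p,R=fk(P,q)
    c=np.array([p+R@np.array([sx*.091,0,l]) for sx in(-1,1) for l in(.0265,.1265)])
    print(k,p.round(3),"minz",c[:,2].min().round(3),"wr",wrist(q).round(2))
rows(cur,g,N,0)
E
```

```text
[-1.411  0.444  1.837  1.275  1.796  0.814]
0 [0.577 0.016 0.38 ] minz 0.247 wr [ 0.47 -0.03  0.6 ]
2 [ 0.565 -0.022  0.359] minz 0.214 wr [ 0.47 -0.08  0.58]
4 [ 0.551 -0.057  0.342] minz 0.19 wr [ 0.46 -0.13  0.56]
6 [ 0.536 -0.089  0.33 ] minz 0.175 wr [ 0.45 -0.18  0.54]
8 [ 0.52  -0.12   0.321] minz 0.169 wr [ 0.44 -0.23  0.52]
10 [ 0.504 -0.15   0.317] minz 0.171 wr [ 0.41 -0.28  0.51]
12 [ 0.488 -0.179  0.316] minz 0.182 wr [ 0.39 -0.32  0.49]
14 [ 0.471 -0.21   0.319] minz 0.2 wr [ 0.35 -0.36  0.47]
16 [ 0.452 -0.242  0.325] minz 0.224 wr [ 0.32 -0.4   0.45]
18 [ 0.43  -0.275  0.333] minz 0.253 wr [ 0.27 -0.43  0.44]
20 [ 0.405 -0.309  0.342] minz 0.285 wr [ 0.23 -0.46  0.42]
22 [ 0.375 -0.344  0.353] minz 0.32 wr [ 0.18 -0.48  0.4 ]
24 [ 0.34  -0.378  0.365] minz 0.357 wr [ 0.13 -0.5   0.38]
[2. 1. 7.] [-0.022 -0.006  0.004]
[ 4.  2. 13.] [-0.043 -0.012  0.006]
[ 6.  3. 20.] [-0.063 -0.018  0.008]
[ 8.  4. 26.] [-0.082 -0.025  0.008]
[ 9.  5. 33.] [-0.1   -0.031  0.008]
[11.  7. 39.] [-0.118 -0.037  0.007]
[13.  8. 46.] [-0.135 -0.042  0.005]
[14. 10. 52.] [-0.151 -0.048  0.002]
```

```bash
python3 -m crank '[[2,1,7,-0.019,-0.002,-0.004,0.005],[4,2,13,-0.038,-0.004,-0.01,0.005],[6,3,20,-0.056,-0.007,-0.014,0.005],[8,4,26,-0.074,-0.011,-0.018,0.005],[9,5,33,-0.092,-0.017,-0.02,0.005],[11,7,39,-0.109,-0.022,-0.023,0.005],[13,8,46,-0.126,-0.026,-0.027,0.005],[14,10,52,-0.141,-0.031,-0.033,0.005]]'; python3 obs.py; python3 - <<'E'
from rows import *
cur=np.array(data[-1][0])
print(fk(P,cur)[0]-data[-1][1])
p,R=goal(30,4,np.array([.4065,-.34,.36]))
g=ik(p,R,[[-1.4,.5,1.6,1.2,1.68,.48]])[0]
N=16
for k in range(0,N+1,2):
    q=cur+(g-cur)*k/N; p,R=fk(P,q)
    c=np.array([p+R@np.array([sx*.091,0,l]) for sx in(-1,1) for l in(.0265,.1265)])
    print(k,p.round(3),"minz",c[:,2].min().round(3),"wr",wrist(q).round(2))
rows(cur,g,N,0)
E
```

```text
clock: 12.6
tool_pos: [0.5206, -0.121, 0.3606]
tool_rot: [[0.746, 0.575, 0.336], [0.413, -0.795, 0.445], [0.523, -0.193, -0.83]]
ft_force: [0.4, 0.2, -1.1]
finger_gap: 0.0188
12.6 [-0.578  0.183  1.7    0.62   1.275  0.231] [ 0.5206 -0.121   0.3606] 0.018775055737795244
[[ 0.746  0.575  0.336]
 [ 0.413 -0.795  0.445]
 [ 0.523 -0.193 -0.83 ]]
[ 2.90304800e-07 -2.70290771e-07  1.81137469e-08]
0 [ 0.521 -0.121  0.361] minz 0.208 wr [ 0.44 -0.23  0.56]
2 [ 0.505 -0.151  0.351] minz 0.205 wr [ 0.42 -0.28  0.54]
4 [ 0.488 -0.181  0.345] minz 0.211 wr [ 0.39 -0.32  0.52]
6 [ 0.471 -0.211  0.343] minz 0.223 wr [ 0.36 -0.37  0.5 ]
8 [ 0.451 -0.243  0.343] minz 0.242 wr [ 0.32 -0.4   0.47]
10 [ 0.429 -0.276  0.346] minz 0.266 wr [ 0.28 -0.44  0.45]
12 [ 0.404 -0.309  0.352] minz 0.294 wr [ 0.23 -0.46  0.43]
14 [ 0.375 -0.344  0.358] minz 0.325 wr [ 0.18 -0.49  0.4 ]
16 [ 0.34  -0.378  0.365] minz 0.357 wr [ 0.13 -0.5   0.38]
[2. 2. 6.] [-0.015  0.009 -0.005]
[ 4.  4. 12.] [-0.029  0.017 -0.011]
[ 6.  6. 18.] [-0.043  0.024 -0.017]
[ 7.  9. 23.] [-0.057  0.032 -0.025]
[ 9. 11. 29.] [-0.071  0.039 -0.033]
[11. 14. 34.] [-0.084  0.047 -0.042]
[13. 17. 39.] [-0.097  0.054 -0.052]
[15. 20. 44.] [-0.111  0.06  -0.063]
```

```bash
python3 -m crank '[[2,2,6,-0.015,0.009,-0.005,0.005],[4,4,12,-0.029,0.017,-0.011,0.005],[6,6,18,-0.043,0.024,-0.017,0.005],[7,9,23,-0.057,0.032,-0.025,0.005],[9,11,29,-0.071,0.039,-0.033,0.005],[11,14,34,-0.084,0.047,-0.042,0.005],[13,17,39,-0.097,0.054,-0.052,0.005],[15,20,44,-0.111,0.06,-0.063,0.005]]'; python3 obs.py; python3 - <<'E'
from rows import *
cur=np.array(data[-1][0])
p,R=goal(30,4,np.array([.4065,-.34,.36]))
g=ik(p,R,[[-1.4,.5,1.6,1.2,1.68,.48]])[0]
rows(cur,g,8,0)
E
```

```text
clock: 13.4
tool_pos: [0.4512, -0.2428, 0.3434]
tool_rot: [[0.837, 0.05, 0.544], [-0.386, -0.651, 0.653], [0.387, -0.757, -0.526]]
ft_force: [-0.3, -0.7, -1.2]
finger_gap: 0.0196
13.4 [-0.995  0.312  1.771  0.949  1.533  0.513] [ 0.4512 -0.2428  0.3434] 0.019599234826442297
[[ 0.837  0.05   0.544]
 [-0.386 -0.651  0.653]
 [ 0.387 -0.757 -0.526]]
[2. 3. 5.] [-0.002  0.009 -0.017]
[ 5.  6. 10.] [-0.004  0.018 -0.035]
[ 8.  9. 14.] [-0.007  0.026 -0.054]
[10. 12. 18.] [-0.01   0.035 -0.073]
[13. 16. 22.] [-0.014  0.043 -0.094]
[16. 19. 26.] [-0.019  0.051 -0.115]
[19. 22. 29.] [-0.025  0.059 -0.137]
[22. 26. 33.] [-0.032  0.066 -0.16 ]
```

```bash
python3 -m crank '[[2,3,5,-0.002,0.009,-0.017,0.005],[5,6,10,-0.004,0.018,-0.035,0.005],[8,9,14,-0.007,0.026,-0.054,0.005],[10,12,18,-0.01,0.035,-0.073,0.005],[13,16,22,-0.014,0.043,-0.094,0.005],[16,19,26,-0.019,0.051,-0.115,0.005],[19,22,29,-0.025,0.059,-0.137,0.005],[22,26,33,-0.032,0.066,-0.16,0.005]]'; python3 obs.py; python3 - <<'E'
from rows import *
from station import arm
import cv2
for n in("side","top"): cv2.imwrite(f"pics/{n}6.png",arm.grab_frame(n)["pixels"])
d=json.loads(open("log.jsonl").readlines()[-1]);p=np.array(d["p"]);R=np.array(d["R"])
print("mid",p+.0765*R[:,2],"normal ang",np.degrees(np.arccos(abs(R[2,1]))))
pg,Rg=goal(30,4,np.array([.4065,-.34,.195]))
print(np.degrees(Ro.from_matrix(R.T@Rg).as_rotvec()).round(1),(R.T@(pg-p)).round(4))
E
```

```text
clock: 14.2
tool_pos: [0.3403, -0.3782, 0.3654]
tool_rot: [[0.493, -0.067, 0.868], [-0.87, -0.034, 0.492], [-0.003, -0.997, -0.075]]
ft_force: [0.9, -0.6, -0.8]
finger_gap: 0.0191
14.2 [-1.412  0.439  1.841  1.276  1.788  0.819] [ 0.3403 -0.3782  0.3654] 0.01910540876518576
[[ 0.493 -0.067  0.868]
 [-0.87  -0.034  0.492]
 [-0.003 -0.997 -0.075]]
mid [ 0.4066498  -0.34063815  0.35964649] normal ang 4.304509685875003
[ 0.3 -0.5 -0.2] [0.0005 0.1646 0.0125]
```

View pics/side6.png

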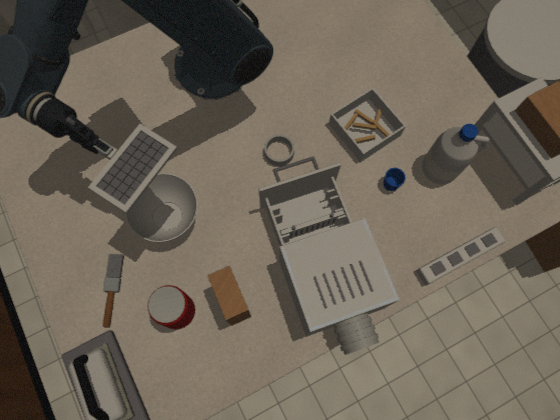

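View pics/top6.png

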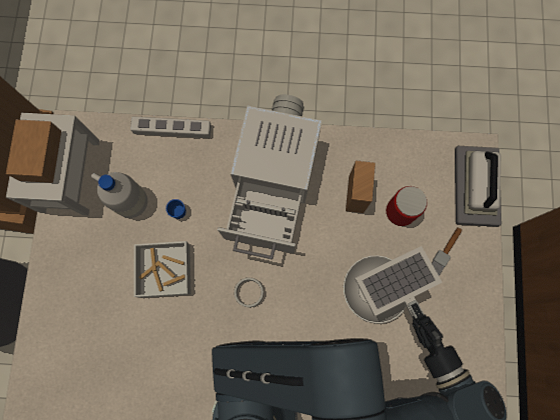

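The screen lies flat in the grip, high over the tub (side view 132,165; top view 398,280). The tray is still out and the cartridge is in place. Next I lower it.

```bash
python3 -m crank '[[0,0,0,0,0.01,0.001,0.005],[0,0,0,0,0.025,0.002,0.005],[0,0,0,0,0.04,0.003,0.005],[0,0,0,0,0.055,0.004,0.005],[0,0,0,0,0.07,0.005,0.005],[0,0,0,0,0.085,0.006,0.005],[0,0,0,0,0.095,0.007,0.005],[0,0,0,0,0.1,0.008,0.005]]' && python3 -m crank '[[0,0,0,0,0.01,0.001,0.005],[0,0,0,0,0.02,0.002,0.005],[0,0,0,0,0.03,0.003,0.005],[0,0,0,0,0.04,0.003,0.005],[0,0,0,0,0.05,0.004,0.005],[0,0,0,0,0.058,0.004,0.005],[0,0,0,0,0.063,0.005,0.005],[0,0,0,0,0.064,0.005,0.005]]' && python3 -m crank '[[0,0,0,0,0,0,0.005],[0,0,0,0,0,0,0.005],[0,0,0,0,0,0,0.005],[0,0,0,0,0,0,0.005],[0,0,0,0,0,0,0.005],[0,0,0,0,0,0,0.005],[0,0,0,0,0,0,0.005],[0,0,0,0,0,0,0.005]]'; python3 obs.py; python3 - <<'E'
from h import *
import json
from station import arm
for n in("side","top"): cv2.imwrite(f"pics/{n}7.png",arm.grab_frame(n)["pixels"])
d=json.loads(open("log.jsonl").readlines()[-1]);p=np.array(d["p"]);R=np.array(d["R"])
print("mid",p+.0765*R[:,2],"normal ang",np.degrees(np.arccos(abs(R[2,1]))))
C=np.array([p+R@np.array([sx*.091,-.006,l]) for sx,l in((-1,.0265),(1,.0265),(1,.1265),(-1,.1265))])
print(S.proj(C).round(0).tolist(),T.proj(C).round(0).tolist())
E
```

```text
clock: 15.1
tool_pos: [0.3415, -0.3765, 0.2643]
tool_rot: [[0.494, -0.067, 0.867], [-0.869, -0.037, 0.493], [-0.001, -0.997, -0.077]]
ft_force: [0.5, 0.4, -0.7]
finger_gap: 0.019
clock: 15.9
tool_pos: [0.3411, -0.3768, 0.2006]
tool_rot: [[0.492, -0.067, 0.868], [-0.87, -0.037, 0.491], [-0.001, -0.997, -0.076]]
ft_force: [-0.7, 0.1, 0.1]
finger_gap: 0.0189
clock: 16.7
tool_pos: [0.3411, -0.3769, 0.2011]
tool_rot: [[0.492, -0.067, 0.868], [-0.87, -0.037, 0.491], [-0.0, -0.997, -0.076]]
ft_force: [-0.8, -1.1, 0.4]
finger_gap: 0.0192
16.7 [-1.41   0.738  1.88   1.224  1.678  0.492] [ 0.3411 -0.3769  0.2011] 0.0191708592299731
[[ 0.492 -0.067  0.868]
 [-0.87  -0.037  0.491]
 [-0.    -0.997 -0.076]]
mid [ 0.40746297 -0.33935612  0.19528656] normal ang 4.3807058872895395
[[157.0, 154.0], [112.0, 211.0], [145.0, 233.0], [189.0, 175.0]] [[363.0, 316.0], [423.0, 286.0], [404.0, 254.0], [346.0, 283.0]]
```

View pics/side7.png

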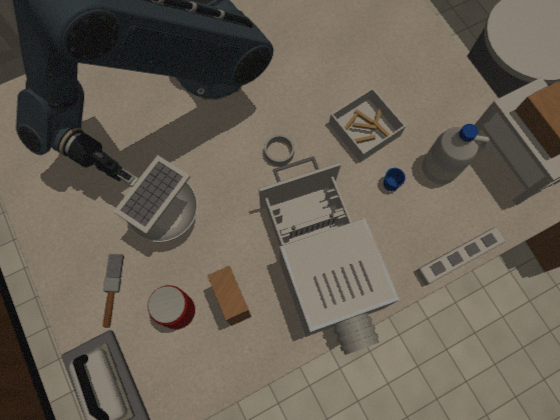

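View pics/top7.png

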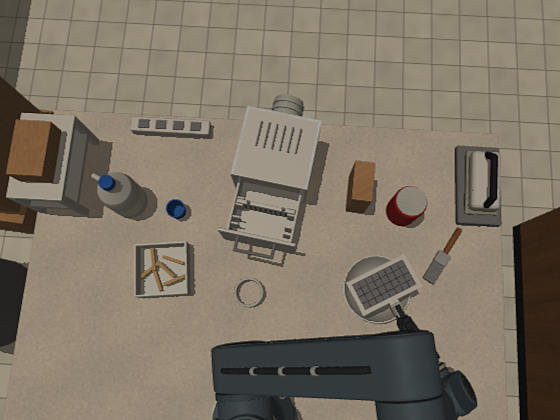

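The corners predicted from the tool pose match the picture within about 4 px (side view 157,157 / 116,211 / 147,232 / 188,178). The screen is level over the tub, the tray is out, the cartridge is in its slot, and the bystanders haven't moved.

```bash
python3 -c "
from station import arm
print(arm.hand_in())"
```

```text
the job is handed in; nothing more can be done
None
```

I pulled the tray out by its handle until it stopped, drew the screen up by its tab, laid it flat over the tub and handed the job in while still holding it. The clock read about 17 s of the 59 s allowed. `arm.hand_in()` gives no verdict, so these are my own last checks:

- **Position:** by calculation from the tool pose, the middle of the mesh is at (0.407, -0.339, 0.195). That is about 1 mm from the tub centre I measured from the images; the two cameras differ by about 8 mm on that centre. It is about 105 mm above the rim, and the mesh is 4.4° off level.
- **Grip:** the fingers are 19.2 mm apart on the 20 mm tab, with the grip set to 60 N. The opening stayed within about 1 mm throughout the carry and the final hold.
- **Tray:** I inferred its travel from the gripper, which moved about 160 mm while holding the handle. The last millimetres of pull no longer moved it.
- **Scene:** in the final pictures, by eye, the cartridge is in its rear slot and the tub and all bystanders look unmoved.

Nothing failed. The only disagreement was an offset of up to about 4 px between the predicted screen corners and the side picture.

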